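# Closing the self-service bakery counter

## Robot

A 6-joint arm with a two-finger parallel gripper is mounted at the origin on the work surface. World frame = base frame: x ahead of the robot, y to its left, z up, the work surface at z = 0. Lengths are in m, angles in degrees, forces in N, time in s.
With the tool pointing down it reaches from about 0.25 to 0.8 m from the base axis. Payload 3.9 kg.
Tool frame: the origin (TCP) lies at the very end of the fingers, on their centre line; the grasp point (between the pads) lies 19 mm behind it; z points along the fingers, y is the line along which they close (so a half turn about z gives the same grasp; the last joint's range is limited). The gripper opens to 85 mm and grips with 20 to 120 N. Pads are 22 mm wide; open, the fingers measure 114 mm over their backs; the gripper's body (76 mm by 85 mm) begins 54 mm behind the grasp point. The pads swing forward as they close: fully open they stand 13 mm farther back than shut.
Start: joints at [-72.594, 14.897, -7.913, 67.191, 0, 90], TCP at [0.157, -0.501, 0.231] pointing down, gripper open.
Joint ranges: [-159.42, 159.42], [-47.68, 98.78], [-73.54, 78.23], [-108.79, 121.32], [-90, 84.71], [-180, 180]. Speed limits (degrees/s): [147.25, 147.25, 180, 180, 180, 180].

## Interface

Orientations are given as [roll, pitch, yaw] about the fixed x, y, z axes, in that order (R = Rz(yaw) Ry(pitch) Rx(roll)).
In Python, from bench import ctrl gives the robot as it stands.
- The arm moves only by the tool servo_tool, never from a script. Its argument "commands" is text: rows parted by semicolons, each of 5 numbers parted by spaces: the shift along the tool's x, y, z in m, then the turn about the tool's z in rad, then the opening, from 0 (shut) to 1 (fully open). A call has 1 to 5 rows; each row is the pose to reach, as a shift and turn from the pose commanded when the call began, along the tool's axes at that moment; what a row does not reach only later rows make up. A row lasts 1/8 s, in which the tool goes at most 62.5 mm and 10.7 degrees, less where a joint would pass 70% of its speed; a pose out of reach is approached as far as the arm can. A call with a gripper value outside its range is refused whole. The fingers move at their own pace and stop on an object; "squeeze" is the grip in N (left out, the last holds). Time passes only in rows, so rows that repeat a pose let the fingers close. It gives the time, the measured TCP pose, the force, the opening and the grip force at its end, in the units of the state.
- ctrl.get_state(): the state, without advancing time (a new reading comes with each control period).
- ctrl.grab_frame(name): name is "scene" or "top"; returns (picture, depth): 420x560x3 uint8, blue, green, red; 420x560 float32, m along the optical axis (not along the pixel's ray), 0 where there is no reading.
- ctrl.get_calibration(name): a dict with "intrinsics" (3x3 intrinsics, pixels), "eye" and "orientation" of the camera in the world. Camera axes: x right, y up, looking along -z (the intrinsics and any distortion apply to the point x, -y, -z); pixel columns grow to the right and rows downward; lengths in m; the calibration is good to about 2 mm. A picture is of the moment at which its call begins. get_calibration takes no time and is no camera call.
- ctrl.close_job(): hands the job in; it is judged then, once.
The state is a dict: "time": time; "joints": joint angles; "joint_vel": joint speeds; "effort": joint torques, N m; "tool_pos": TCP position; "orientation": TCP orientation; "contact_force": force on the tool from outside, world axes, zero at the start; "torque": the same for the moment, N m; "opening": finger opening in m; "gripper_force": force on a finger pad.
Only numpy, scipy, OpenCV 4.12 (cv2) and the standard library are available. Lean on these libraries where they do the work, as an engineer would, in place of code of your own. Each camera call takes 0.05 s, during which the arm holds its last target. There are 200 camera calls.

## Task

Close the bakery counter for the night: put every roll left on the board into the bread box, then shut its lid fully, then swing the hasp right over onto the lid so that it lies flat over the catch. Also lift every price-sign saddle off its peg and hang it astride the display rail, one leg each side of the bar; this may be done at any point of the job. Leave the other things on the counter where they are.

Things in the scene. Friction and masses are not known exactly. Their poses are not given: they have to be found in the camera images.
- box: wooden bread box fixed to the counter, 150 (x) x 280 (y) x 90 mm high outside, walls and floor 8 mm; origin at the centre of its underside, x pointing from its front (hasp side) to its back (lid hinge side)
- lid (a joint): dark steel lid of the box, a 6 mm plate 158 mm deep and 284 mm wide, hinged along the top of the back wall; 0 = fully shut, grows as it opens (about 1.5 = upright). A stiff hinge: it stays where it is left, pushing takes a few newtons
- lid_hinge (a point): middle of the lid's hinge line, at x = +75, y = 0, z = 90 mm of the box frame; the shut lid's top face is 6 mm higher
- hasp (a joint): slotted steel hasp on the middle of the box's front, a 4 mm strap 34 mm wide and 60 mm long; 0 = lying flat on the shut lid over its catch, 1.57 = standing upright, more = leaning out to the front. It stays where it is left
- hasp_hinge (a point): hinge of the hasp, at x = -85, y = 0, z = 90 mm of the box frame, its axis along the box's y
- hasp_tip (a point): middle of the hasp strap's free end, 60 mm from its hinge (7 to 11 mm above the hinge when lying flat on the lid)
- rail_mid (a point): middle of the display rail: a horizontal dark steel bar of 14 mm diameter and 280 mm length along its y, on a post at each end; the point is on the bar's axis, 140 mm above the counter
- rail: the same rail, fixed; origin on the counter under the bar's middle, y along the bar
- stand: wooden peg stand, fixed: base 300 (x) x 130 (y) x 12 mm, an upright panel on its -y side 152 mm high, and three steel pegs of 14 mm diameter pointing to its +y, at x = -95, 0, +95 mm, axis 135 mm high, from y = -55 to +55 mm with an end collar of radius 10 mm. Origin at the centre of the base's underside
- board: dark wooden serving board, 160 (x) x 280 (y) x 6 mm, fixed; origin at the centre of its underside
- sign1: one of 2 or 3 price-sign saddles: upside-down U of dark sheet steel with a plain paper panel on each face, 110 g, 56 mm wide along the peg or bar (its y), 40 mm over its two legs (its x; 32 mm clear between), legs hanging 80 mm, crown 4 mm thick. Origin: midway between the lower ends of the legs; z up. Starts astride a peg; grip across both legs from above
- sign2: one of 2 or 3 price-sign saddles: upside-down U of dark sheet steel with a plain paper panel on each face, 110 g, 56 mm wide along the peg or bar (its y), 40 mm over its two legs (its x; 32 mm clear between), legs hanging 80 mm, crown 4 mm thick. Origin: midway between the lower ends of the legs; z up. Starts astride a peg; grip across both legs from above
- sign3: one of 2 or 3 price-sign saddles: upside-down U of dark sheet steel with a plain paper panel on each face, 110 g, 56 mm wide along the peg or bar (its y), 40 mm over its two legs (its x; 32 mm clear between), legs hanging 80 mm, crown 4 mm thick. Origin: midway between the lower ends of the legs; z up. Starts astride a peg; grip across both legs from above
- sign1_crown (a point): middle of the underside of the crown of sign1, 80 mm above its origin: the point that rests on the peg or bar; same axes as the sign
- sign2_crown (a point): middle of the underside of the crown of sign2, 80 mm above its origin: the point that rests on the peg or bar; same axes as the sign
- sign3_crown (a point): middle of the underside of the crown of sign3, 80 mm above its origin: the point that rests on the peg or bar; same axes as the sign
- roll1: oblong bread roll, crusty and firm, 95 mm long (its x), 50 mm wide (its y), 42 mm high, 70 g; origin at the centre of its underside. Starts on the board. One of two rolls
- roll2: oblong bread roll, crusty and firm, 95 mm long (its x), 50 mm wide (its y), 42 mm high, 70 g; origin at the centre of its underside. Starts on the board. One of two rolls
- jar: preserve jar, 68 mm across, 100 mm high; not part of the job; origin under its centre
- can: tin can, 66 mm across, 90 mm high; not part of the job; origin under its centre
- loaf: large loaf, 100 x 200 x 75 mm; not part of the job; origin under its centre
- cup: white mug, 76 mm across, 85 mm high; not part of the job; origin under its centre
- shaker: steel sugar shaker, 50 mm across, 80 mm high; not part of the job; origin under its centre
- bowl: white bowl, 130 mm across, 50 mm high; not part of the job; origin under its centre
Not all that is in view belongs to the job. What is shaped like the roll2 but pink is not meant. Leave any red look-alike of the roll1 alone.

How it is judged (in metres and radians):
On the way, in this order (a step that is already met when the one before it is completed fails the run):
1. every roll lies in the box (x of roll1 in the frame of box between -0.07 and 0.07 m and y of roll1 in the frame of box between -0.135 and 0.135 m and z of roll1 in the frame of box between 0 and 0.05 m and x of roll2 in the frame of box between -0.07 and 0.07 m and y of roll2 in the frame of box between -0.135 and 0.135 m and z of roll2 in the frame of box between 0 and 0.05 m), for 0.2 s.
2. then the lid is shut over the rolls (all of step 1 and value of joint lid below 0.06 rad), for 0.2 s.
3. then the hasp lies over the catch of the shut lid (value of joint lid below 0.06 rad and value of joint hasp below 0.12 rad), for 0.2 s.
At the end, for the whole second after the job is handed in: Every roll is in the box, lid shut (within 0.06 rad), hasp over it (within 0.12 rad), every sign at rest astride the bar: crown point within 18 mm of its axis sideways, within 125 mm of its middle, 0 to 20 mm above its axis, tilted under 0.45 rad (all of step 1 and all of step 3 and x of sign1_crown in the frame of rail_mid between -0.018 and 0.018 m and y of sign1_crown in the frame of rail_mid between -0.125 and 0.125 m and z of sign1_crown in the frame of rail_mid between 0 and 0.02 m and angle between each of sign1, sign2, sign3's own z axis and vertical below 0.45 rad and contact force between each of sign1, sign2, sign3 and rail above 0.2 N and linear speed of each of sign1, sign2, sign3 below 0.05 m/s and x of sign2_crown in the frame of rail_mid between -0.018 and 0.018 m and y of sign2_crown in the frame of rail_mid between -0.125 and 0.125 m and z of sign2_crown in the frame of rail_mid between 0 and 0.02 m and x of sign3_crown in the frame of rail_mid between -0.018 and 0.018 m and y of sign3_crown in the frame of rail_mid between -0.125 and 0.125 m and z of sign3_crown in the frame of rail_mid between 0 and 0.02 m); the robot touches nothing.
It fails at once if a thing that is not part of the job is moved by more than 30 mm (distance of any of jar, can, loaf, cup, shaker, bowl from where it was at the start of the episode above 0.03 m).
Of sign1, sign2, sign3 only 2 to 3 are there at a start; the rules pass over those that are not, and their reading is None.
At some moment in a run one of roll1, roll2 may be knocked a few centimetres aside while the robot is not near it.
It also fails if it takes over 208 s, if anything falls off the work surface, if the arm or the gripper's body presses on something with over 40 N, if the wrist force passes 120 N, or if a joint passes its speed limit or range.

## Working session

There is one attempt and no reset: what is moved stays moved. The work goes in short steps, Python scripts to look and compute and a tool call to move; the robot and the scene stay as the last step left them, time stands still between calls to the robot, and variables do not carry over. Pictures are saved under pics/ and viewed, at most 14 in all, crops included, and the job is handed in when it is done.

Besides the shell and the picture viewer there is one more tool, called by a JSON object that holds its "name" and its "arguments", one argument or row to a line. servo_tool: Moves the arm, as the interface text tells. Its arguments: {"type":"object","properties":{"commands":{"type":"string"},"squeeze":{"type":"number"}},"required":["commands"]}

```bash
mkdir -p pics
cat > h.py <<'E'
import numpy as np, cv2
from bench import ctrl
from scipy.spatial.transform import Rotation as R
def rot(o):
    o=np.array(o,float)
    return o if o.shape==(3,3) else (R.from_euler('xyz',o,degrees=True).as_matrix() if o.size==3 else R.from_quat(o).as_matrix())
def cloud(name,d):
    c=ctrl.get_calibration(name);K=np.array(c['intrinsics'])
    v,u=np.mgrid[:d.shape[0],:d.shape[1]]
    p=np.stack([(u-K[0,2])/K[0,0]*d,-(v-K[1,2])/K[1,1]*d,-d],-1)
    return p@rot(c['orientation']).T+np.array(c['eye'])
E
python3 - <<'E'
from h import *
for n in('scene','top'):
    c=ctrl.get_calibration(n);print(c)
    p,d=ctrl.grab_frame(n);cv2.imwrite(f'pics/{n}0.png',p);np.save(f'{n}0.npy',d);print((d>0).mean())
print(ctrl.get_state())
E
```

```text
{'intrinsics': array([[507.65579025,   0.        , 276.09076281],
       [  0.        , 507.65579025, 207.9245367 ],
       [  0.        ,   0.        ,   1.        ]]), 'eye': array([1.38568185, 0.3680626 , 1.2649809 ]), 'orientation': array([ 40.42649217,  -1.03975663, 118.50849122])}
0.9961267006802721
{'intrinsics': array([[496.81412397,   0.        , 280.68081177],
       [  0.        , 496.81412397, 201.29977352],
       [  0.        ,   0.        ,   1.        ]]), 'eye': array([ 0.25981737, -0.09343658,  1.36278914]), 'orientation': array([ 12.91316781,   0.11212675, -90.93134037])}
0.9961947278911565
{'time': 0.1, 'joints': array([-7.25944534e+01,  1.49310328e+01, -7.97815633e+00,  6.71917648e+01,
       -4.93437928e-04,  9.00008220e+01]), 'joint_vel': array([ 0.11704005, -0.08986906,  0.15208467,  0.00217459, -0.01530262,
        0.04558728]), 'effort': array([-5.77103992e-05, -4.06508482e+01,  2.54527456e+01,  1.00980786e-02,
       -1.65422603e-05, -1.15923544e-05]), 'tool_pos': array([ 0.15685601, -0.50036762,  0.23055812]), 'orientation': array([-1.79899046e+02,  4.94885535e-04,  1.74047255e+01]), 'contact_force': array([-0.12712386,  0.57274441,  0.01732995]), 'torque': array([-0.00549332, -0.06075872, -0.03393786]), 'gripper_force': 0.0, 'opening': 0.08531454253875684}
```

View pics/scene0.png

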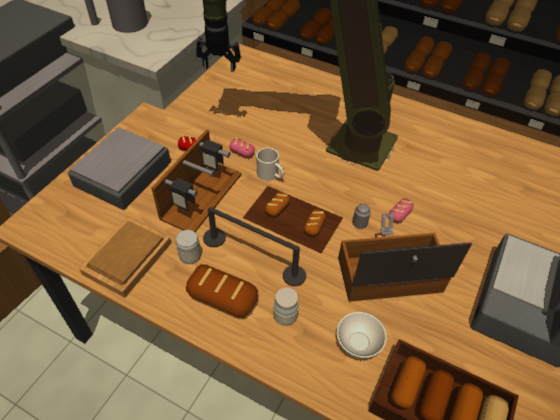

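View pics/top0.png

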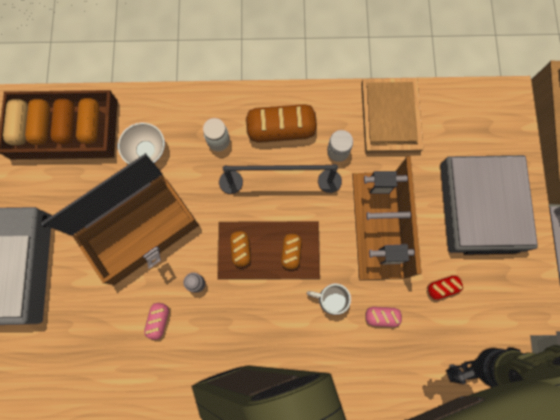

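The scene view shows the board with two rolls (277,205), (315,222), the rail (255,230), two signs on the peg stand and the open box (400,270). In the top view the rolls are at (240,249) and (291,251), the rail runs from (230,178) to (330,178), the signs are at (384,181) and (397,253), and the hasp is near (155,262). The middle peg is empty.

```bash
cat > m.py <<'E'
from h import *
T=np.load('top0.npy');S=np.load('scene0.npy')
ct=cloud('top',T);cs=cloud('scene',S)
it=cv2.imread('pics/top0.png');is_=cv2.imread('pics/scene0.png')
def rect(P):
    (c,s,a)=cv2.minAreaRect((P[:,:2]*1000).astype(np.float32));return np.round(c,1),np.round(s,1),round(a,1)
def sel(c,im,x0,x1,y0,y1,z0,z1):
    m=(c[...,0]>x0)&(c[...,0]<x1)&(c[...,1]>y0)&(c[...,1]<y1)&(c[...,2]>z0)&(c[...,2]<z1);return c[m],im[m],m
E
python3 - <<'E'
from m import *
for n,u,v in[('roll',240,249),('roll',291,251),('board',265,250),('table',260,330),('railL',230,172),('railM',280,168),('railR',330,172),('sA',384,181),('sB',397,253),('pegm',385,216),('hasp',152,258),('hasp2',167,273),('rimfront',150,264),('rim r',193,225),('rim l',100,270),('shaker',195,284),('cup',335,300),('bowl',142,145),('jar',217,132),('can',341,145),('lidtop',150,160)]:
    print(n,np.round(ct[v,u]*1000))
print('scene')
for n,u,v in[('roll',277,205),('roll',315,222),('railM',255,230),('s',180,190),('s',211,155),('hasp',386,225),('lid',410,265),('jarscene',286,300)]:
    print(n,np.round(cs[v,u]*1000))
for n,c,im in(('top',ct,it),('scene',cs,is_)):
    P,_,_=sel(c,im,.35,.75,-.6,.4,.128,.3)
    # components on xy occupancy grid
    g=np.zeros((400,1000),np.uint8);ix=((P[:,0]-.35)*1000).astype(int);iy=((P[:,1]+.6)*1000).astype(int);g[ix,iy]=1
    g=cv2.morphologyEx(g,cv2.MORPH_CLOSE,np.ones((9,9)));k,l=cv2.connectedComponents(g)
    for i in range(1,k):
        q=P[l[ix,iy]==i]
        if len(q)>40: print(n,len(q),rect(q),'z',np.round(np.percentile(q[:,2],[2,50,98])*1000))
    P,col,_=sel(c,im,.35,.6,-.15,.17,.02,.07)
    m=(col[:,2]>col[:,0]*1.2);P=P[m]
    from scipy.cluster.vq import kmeans2
    _,lab=kmeans2(P[:,:2],np.array([[.43,-.12],[.43,-.0]]) ,minit='matrix')
    for i in(0,1):q=P[lab==i];print('roll',n,len(q),rect(q),np.percentile(q[:,2],98))
E
```

```text
roll [433.  14.  49.]
roll [ 426. -121.   46.]
board [435. -51.   2.]
table [222. -35.  -1.]
railL [629.  36. 106.]
railM [627. -95. 142.]
railR [ 625. -227.  105.]
sA [ 587. -358.  147.]
sB [ 405. -380.  140.]
pegm [ 498. -356.  140.]
hasp [408. 235.  94.]
hasp2 [377. 218.  -5.]
rimfront [389. 230. 130.]
rim r [501. 142.  43.]
rim l [382. 377.  65.]
shaker [341. 127.  75.]
cup [ 297. -237.    3.]
bowl [743. 300.   8.]
jar [745.  73.  97.]
can [ 704. -261.   91.]
lidtop [633. 221. 208.]
scene
roll [ 454. -110.   51.]
roll [457.  25.  51.]
railM [637. -83. 144.]
s [ 618. -350.  148.]
s [ 425. -370.  121.]
hasp [318. 214.  -1.]
lid [560. 337. 175.]
jarscene [770.  87. 102.]
top 2090 (array([ 501.9, -371.1]), array([301. , 122.3]), 0.6) z [130. 144. 154.]
top 2097 (array([570.6, 310.9]), array([ 11.3, 223.9]), 35.5) z [130. 198. 249.]
top 646 (array([629.4, -94.1]), array([295.9,  19.7]), 89.8) z [135. 144. 150.]
roll top 600 (array([ 428.1, -120.9]), array([49.6, 94.8]), 82.3) 0.05135581520008973
roll top 735 (array([456.7,  80.6]), array([204. , 174.4]), 3.8) 0.06560424603370264
scene 1395 (array([ 504.6, -370.5]), array([304.4, 124.3]), 1.2) z [129. 146. 157.]
scene 56 (array([396.1, 222.1]), array([15.2, 34. ]), 25.7) z [129. 137. 142.]
scene 2256 (array([580.3, 313.3]), array([ 19.5, 221.2]), 35.1) z [130. 196. 251.]
scene 522 (array([633.4, -93.8]), array([297.7,  18.8]), 89.9) z [133. 147. 152.]
roll scene 382 (array([ 436. , -118.9]), array([48.8, 97.4]), 83.6) 0.0550092496117863
roll scene 711 (array([461.4,  81.8]), array([218.7, 172.9]), 2.9) 0.06792549777100157
```

```bash
python3 -c "
import cv2
a=cv2.imread('pics/top0.png')[140:290,40:220];b=cv2.imread('pics/scene0.png')[190:320,320:480]
cv2.imwrite('pics/c1.png',cv2.hconcat([cv2.resize(a,(396*1,330),interpolation=2),cv2.resize(b,(404,330),interpolation=2)]))"
```

```text
(no output)
```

View pics/c1.png

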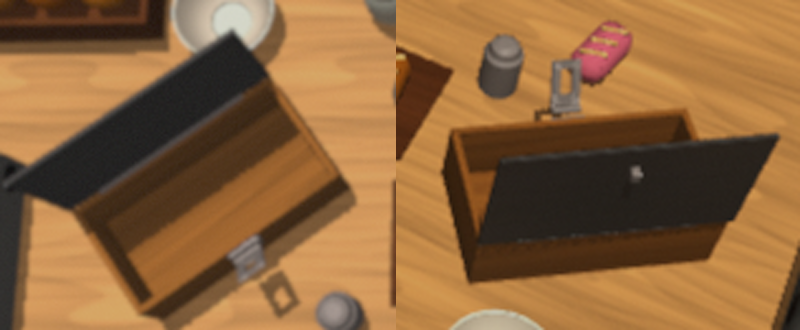

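Run:
```python
from m import *
for n,c,im in(('top',ct,it),('scene',cs,is_)):
    print(n)
    P,col,_=sel(c,im,.36,.52,-.06,.09,.02,.07);P=P[col[:,2]>col[:,0]*1.2]
    print('rollL',len(P),rect(P),np.percentile(P[:,2],98))
    for x0,x1 in((.38,.44),(.55,.64)):
        P,col,_=sel(c,im,x0,x1,-.418,-.3,.134,.2)
        m=np.abs(P[:,0]-np.median(P[:,0]))<.04;P=P[m]
        # sign: rows in y where x-extent >25mm
        hy=[ (y,np.ptp(P[(P[:,1]>y)&(P[:,1]<=y+.004),0]) if ((P[:,1]>y)&(P[:,1]<=y+.004)).sum()>2 else 0) for y in np.arange(-.42,-.3,.004)]
        print([(int(1000*a),int(1000*b)) for a,b in hy])
        ys=[a for a,b in hy if b>.025]
        Q=P[(P[:,1]>min(ys))&(P[:,1]<max(ys)+.004)];print('sign',rect(Q),np.percentile(Q[:,2],[10,50,90]))
    # box frame, yaw 35.3
    a=np.radians(35.3);ex=np.array([np.cos(a),np.sin(a)]);ey=np.array([-ex[1],ex[0]])
    P,col,_=sel(c,im,.3,.75,.08,.5,.078,.102);w=P[:,2]<.102
    P=P[(col[:,2]>col[:,0]*1.15)]
    b=P[:,:2]@np.stack([ex,ey],1)
    print('rim pts',len(b),'bx',np.percentile(b[:,0],[1,50,99])*1000,'by',np.percentile(b[:,1],[.5,1,5,50,95,99,99.5])*1000)
    print(rect(P))
    P,col,_=sel(c,im,.3,.75,.08,.5,.13,.26);P=P[P[:,0]>.45];b=P[:,:2]@np.stack([ex,ey],1)
    for z in(.14,.17,.2,.23,.245):
        q=b[np.abs(P[:,2]-z)<.006];print('lid z',z,len(q),np.round(np.percentile(q[:,0],[5,50,95])*1000),np.round(np.percentile(q[:,1],[1,99])*1000))
    P,col,_=sel(c,im,.36,.45,.18,.27,.096,.15);b=P[:,:2]@np.stack([ex,ey],1)
    print('hasp',len(P),rect(P));i=np.argsort(P[:,2])[::max(1,len(P)//14)];print(np.round(np.c_[b[i],P[i,2]]*1000))
    P,_,_=sel(c,im,.55,.7,-.22,.03,.125,.16);print('rail x',np.median(P[:,0]),np.polyfit(P[:,1],P[:,0],1),np.percentile(P[:,2],[5,50,95]))
```

```text
top
rollL 601 (array([437. ,  17.3]), array([94.7, 50.1]), 5.4) 0.051368861799934606
[(-420, 7), (-416, 12), (-412, 11), (-408, 34), (-403, 39), (-399, 37), (-395, 37), (-391, 37), (-387, 37), (-383, 36), (-379, 37), (-375, 38), (-371, 38), (-367, 39), (-363, 38), (-359, 39), (-355, 39), (-351, 39), (-347, 9), (-343, 9), (-339, 9), (-335, 9), (-331, 12), (-327, 12), (-323, 12), (-319, 13), (-315, 17), (-311, 0), (-307, 0), (-303, 0)]
sign (array([ 405.4, -377.9]), array([40.1, 59.7]), 1.5) [0.14088842 0.14447886 0.14761972]
[(-420, 77), (-416, 10), (-412, 11), (-408, 13), (-403, 11), (-399, 12), (-395, 11), (-391, 36), (-387, 39), (-383, 38), (-379, 39), (-375, 37), (-371, 37), (-367, 39), (-363, 38), (-359, 37), (-355, 39), (-351, 38), (-347, 38), (-343, 39), (-339, 38), (-335, 39), (-331, 10), (-327, 13), (-323, 13), (-319, 12), (-315, 17), (-311, 17), (-307, 0), (-303, 0)]
sign (array([ 594.6, -375.1]), array([77.9, 85.7]), 0.3) [0.13891878 0.14390222 0.14789431]
rim pts 1558 bx [470.13992012 600.37366999 876.19869574] by [-359.77229678 -357.39733598 -341.63030704  -47.06816641   
[... 1876 characters left out ...]
3]
(array([542.7, 289.9]), array([414. , 418.8]), 0.1)
lid z 0.14 252 [648. 650. 652.] [-186.   91.]
lid z 0.17 250 [649. 651. 653.] [-187.   92.]
lid z 0.2 266 [649. 652. 653.] [-188.   89.]
lid z 0.23 300 [650. 652. 655.] [-188.   91.]
lid z 0.245 394 [647. 652. 654.] [-188.   91.]
hasp 156 (array([414.4, 232.9]), array([56.9, 36.8]), 27.4)
[[472. -44.  96.]
 [477. -49.  98.]
 [472. -48. 101.]
 [475. -38. 104.]
 [460. -58. 107.]
 [463. -63. 112.]
 [460. -54. 116.]
 [459. -60. 120.]
 [460. -56. 125.]
 [458. -64. 128.]
 [450. -30. 132.]
 [451. -40. 135.]
 [449. -49. 138.]
 [452. -62. 139.]
 [452. -57. 143.]]
rail x 0.6354880932260594 [0.00668823 0.63527667] [0.13993025 0.14698287 0.15152795]
```

```bash
cat > plan.py <<'E'
import sys,numpy as np
def plan(start,tg):
    # prints shift in tool axes, turn, rows needed, for each target x y z yaw
    p=np.array(start,float)
    for t in tg:
        t=np.array(t,float);a=np.radians(p[3]);d=t-p
        tx=np.cos(a)*d[0]+np.sin(a)*d[1];ty=np.sin(a)*d[0]-np.cos(a)*d[1]
        n=int(np.ceil(max(np.linalg.norm(d[:3])/.0625,abs(d[3])/10.7)))
        print(f'{tx:.4f} {ty:.4f} {-d[2]:.4f} {-np.radians(d[3]):.4f}  rows>={n}  ->',t)
        p=t
E
python3 - <<'E'
from plan import plan
plan((.157,-.5007,.2306,17.4),[(.28,-.32,.23,-7),(.431,-.1205,.15,-7),(.431,-.1205,.014,-7),(.431,-.1205,.20,-7),(.48,.1,.23,15),(.527,.240,.20,35.3),(.527,.240,.038,35.3),(.527,.240,.20,35.3)])
E
```

```text
0.1714 -0.1356 0.0006 0.4259  rows>=4  -> [ 0.28 -0.32  0.23 -7.  ]
0.1256 -0.2164 0.0800 -0.0000  rows>=5  -> [ 0.431  -0.1205  0.15   -7.    ]
0.0000 -0.0000 0.1360 -0.0000  rows>=3  -> [ 0.431  -0.1205  0.014  -7.    ]
0.0000 -0.0000 -0.1860 -0.0000  rows>=3  -> [ 0.431  -0.1205  0.2    -7.    ]
0.0218 -0.2248 -0.0300 -0.3840  rows>=4  -> [ 0.48  0.1   0.23 15.  ]
0.0816 -0.1231 0.0300 -0.3543  rows>=3  -> [ 0.527  0.24   0.2   35.3  ]
0.0000 0.0000 0.1620 -0.0000  rows>=3  -> [ 0.527  0.24   0.038 35.3  ]
0.0000 0.0000 -0.1620 -0.0000  rows>=3  -> [ 0.527  0.24   0.2   35.3  ]
```

{"name": "servo_tool", "arguments": {
  "commands": "0.171 -0.136 0 0.426 1;0.171 -0.136 0 0.426 1;0.171 -0.136 0 0.426 1;0.171 -0.136 0 0.426 1;0.171 -0.136 0 0.426 1",
  "squeeze": 30
}}

```text
time: 0.72
tool_pos: [0.2802, -0.3178, 0.2311]
orientation: [-179.9, 0.0, -6.7]
contact_force: [0.2, -0.4, -0.4]
opening: 0.0853
gripper_force: 0.0
```

{"name": "servo_tool", "arguments": {
  "commands": "0.126 -0.216 0.08 0 1;0.126 -0.216 0.08 0 1;0.126 -0.216 0.08 0 1;0.126 -0.216 0.08 0 1;0.126 -0.216 0.08 0 1"
}}

```text
time: 1.35
tool_pos: [0.4318, -0.1193, 0.1499]
orientation: [-180.0, 0.1, -6.8]
contact_force: [-0.9, -0.5, 0.5]
opening: 0.0856
gripper_force: 0.0
```

```bash
cat > look.py <<'E'
from h import *
import sys
def rolls(save=None):
    out=[]
    for n in('top','scene'):
        p,d=ctrl.grab_frame(n);c=cloud(n,d)
        if save: cv2.imwrite(f'pics/{save}{n}.png',p)
        m=(c[...,2]>.02)&(c[...,2]<.06)&(c[...,0]>.33)&(c[...,0]<.56)&(c[...,1]>-.22)&(c[...,1]<.12)&(p[...,2]>p[...,0]*1.8)&(p[...,1]>p[...,0]*1.15)
        k,l,st,_=cv2.connectedComponentsWithStats(m.astype(np.uint8))
        for i in range(1,k):
            if st[i,4]>80:
                q=c[l==i];print(n,st[i,4],cv2.minAreaRect((q[:,:2]*1000).astype(np.float32)))
if __name__=='__main__':
    rolls(sys.argv[1] if len(sys.argv)>1 else None);s=ctrl.get_state();print(s['time'],s['tool_pos'],s['orientation'],s['opening'])
E
python3 look.py a
```

```text
top 501 ((437.2177734375, 17.710634231567383), (94.39859771728516, 48.94503402709961), 3.1090574264526367)
scene 380 ((434.6832580566406, -119.112060546875), (52.06819152832031, 89.78336334228516), 83.60963439941406)
scene 395 ((442.14007568359375, 18.908466339111328), (94.56929016113281, 49.00544357299805), 5.565350532531738)
1.45 [ 0.43097323 -0.12092264  0.15059667] [ 1.79976881e+02  9.64830999e-02 -6.91178851e+00] 0.08569517850131725
```

Roll is where expected; grasp and carry.

{"name": "servo_tool", "arguments": {
  "commands": "0 0 0.136 0 1;0 0 0.136 0 1;0 0 0.136 0 1;0 0 0.136 0 0;0 0 0.136 0 0"
}}

```text
time: 2.08
tool_pos: [0.433, -0.1222, 0.0175]
orientation: [180.0, -0.2, -7.1]
contact_force: [-0.8, -0.1, -0.6]
opening: 0.0519
gripper_force: 0.0
```

{"name": "servo_tool", "arguments": {
  "commands": "0 0 0 0 0;0 0 0 0 0;0 0 0 0 0;0 0 -0.04 0 0;0 0 -0.04 0 0"
}}

```text
time: 2.7
tool_pos: [0.4342, -0.1218, 0.0587]
orientation: [179.9, -0.4, -7.0]
contact_force: [0.7, -0.1, -1.2]
opening: 0.0494
gripper_force: 31.7
```

{"name": "servo_tool", "arguments": {
  "commands": "0 0 -0.146 0 0;0 0 -0.146 0 0;0 0 -0.146 0 0;0 0 -0.146 0 0"
}}

```text
time: 3.2
tool_pos: [0.4324, -0.1213, 0.203]
orientation: [180.0, -0.3, -7.0]
contact_force: [-0.1, 0.1, -1.5]
opening: 0.0493
gripper_force: 31.9
```

{"name": "servo_tool", "arguments": {
  "commands": "0.022 -0.225 -0.03 -0.384 0;0.022 -0.225 -0.03 -0.384 0;0.022 -0.225 -0.03 -0.384 0;0.022 -0.225 -0.03 -0.384 0;0.022 -0.225 -0.03 -0.384 0"
}}

```text
time: 3.82
tool_pos: [0.48, 0.1021, 0.2294]
orientation: [-180.0, 0.1, 15.3]
contact_force: [0.4, -0.2, -1.2]
opening: 0.0496
gripper_force: 32.0
```

{"name": "servo_tool", "arguments": {
  "commands": "0.082 -0.123 0.03 -0.354 0;0.082 -0.123 0.03 -0.354 0;0.082 -0.123 0.03 -0.354 0;0.082 -0.123 0.03 -0.354 0;0.082 -0.123 0.03 -0.354 0"
}}

```text
time: 4.45
tool_pos: [0.5267, 0.238, 0.2007]
orientation: [180.0, 0.1, 35.2]
contact_force: [0.5, 0.1, -0.4]
opening: 0.0494
gripper_force: 32.0
```

```bash
python3 look.py b
```

```text
top 603 ((437.2376708984375, 17.173843383789062), (94.7252426147461, 49.96856689453125), 5.0157389640808105)
scene 392 ((444.0352783203125, 19.219409942626953), (94.52306365966797, 49.576988220214844), 3.739593505859375)
4.55 [0.52715184 0.23797647 0.20148466] [1.79982677e+02 4.30754234e-02 3.51592752e+01] 0.04944557829126375
```

View pics/bscene.png

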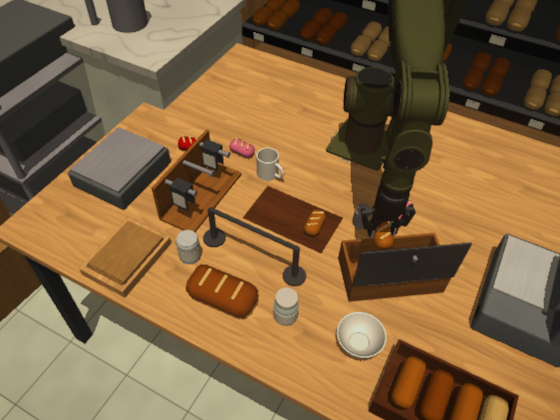

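Roll is held over the box at (385,240), clear of the lid. Lowering and releasing.

{"name": "servo_tool", "arguments": {
  "commands": "0 0 0.178 0 0;0 0 0.178 0 0;0 0 0.178 0 0;0 0 0.178 0 0;0 0 0.178 0 0"
}}

```text
time: 5.18
tool_pos: [0.528, 0.2391, 0.0246]
orientation: [180.0, -0.0, 35.2]
contact_force: [-0.2, 0.1, -1.4]
opening: 0.0497
gripper_force: 35.4
```

{"name": "servo_tool", "arguments": {
  "commands": "0 0 0 0 0.85;0 0 0 0 0.85;0 0 0 0 0.85;0 0 -0.18 0 0.85;0 0 -0.18 0 0.85"
}}

```text
time: 5.8
tool_pos: [0.5268, 0.2394, 0.1492]
orientation: [-180.0, 0.1, 35.3]
contact_force: [1.2, 0.3, -0.6]
opening: 0.0725
gripper_force: 0.0
```

Run:
```python
from plan import plan
plan((.527,.240,.20,35.3),[(.49,.14,.22,20),(.440,.018,.15,4.5),(.440,.018,.014,4.5),(.440,.018,.2,4.5),(.45,.18,.23,20),(.456,.341,.2,35.3)])
```

```text
-0.0880 0.0602 -0.0200 0.2670  rows>=2  -> [ 0.49  0.14  0.22 20.  ]
-0.0887 0.0975 0.0700 0.2705  rows>=3  -> [0.44  0.018 0.15  4.5  ]
0.0000 0.0000 0.1360 -0.0000  rows>=3  -> [0.44  0.018 0.014 4.5  ]
0.0000 0.0000 -0.1860 -0.0000  rows>=3  -> [0.44  0.018 0.2   4.5  ]
0.0227 -0.1607 -0.0300 -0.2705  rows>=3  -> [ 0.45  0.18  0.23 20.  ]
0.0607 -0.1492 0.0300 -0.2670  rows>=3  -> [ 0.456  0.341  0.2   35.3  ]
```

{"name": "servo_tool", "arguments": {
  "commands": "0 0 -0.07 0 1;0 0 -0.07 0 1;-0.088 0.06 -0.07 0.267 1;-0.088 0.06 -0.07 0.267 1;-0.088 0.06 -0.07 0.267 1"
}}

```text
time: 6.42
tool_pos: [0.4881, 0.1374, 0.2175]
orientation: [180.0, 0.2, 19.8]
contact_force: [0.9, 0.7, -0.3]
opening: 0.0851
gripper_force: 0.0
```

{"name": "servo_tool", "arguments": {
  "commands": "-0.089 0.097 0.07 0.27 1;-0.089 0.097 0.07 0.27 1;-0.089 0.097 0.07 0.27 1;-0.089 0.097 0.07 0.27 1;-0.089 0.097 0.07 0.27 1"
}}

```text
time: 7.05
tool_pos: [0.442, 0.0194, 0.1491]
orientation: [-180.0, -0.2, 4.6]
contact_force: [0.4, 0.4, 0.1]
opening: 0.0853
gripper_force: 0.0
```

```bash
python3 look.py d
```

```text
top 238 ((421.89959716796875, 5.326471328735352), (61.330482482910156, 29.554624557495117), 6.924741268157959)
scene 391 ((442.7658996582031, 19.053817749023438), (93.87723541259766, 49.45895767211914), 4.089396953582764)
7.15 [0.44184687 0.01944498 0.1491894 ] [-1.79981036e+02 -1.55077054e-01  4.62771898e+00] 0.08535660168657194
```

{"name": "servo_tool", "arguments": {
  "commands": "0 0 0.135 0 1;0 0 0.135 0 1;0 0 0.135 0 1;0 0 0.135 0 0;0 0 0.135 0 0"
}}

```text
time: 7.78
tool_pos: [0.4425, 0.0185, 0.0154]
orientation: [180.0, -0.3, 4.5]
contact_force: [-0.2, -1.9, 1.2]
opening: 0.0517
gripper_force: 0.8
```

{"name": "servo_tool", "arguments": {
  "commands": "0 0 0 0 0;0 0 0 0 0;0 0 0 0 0;0 0 -0.06 0 0;0 0 -0.06 0 0"
}}

```text
time: 8.4
tool_pos: [0.4442, 0.0185, 0.0779]
orientation: [180.0, -0.6, 4.5]
contact_force: [0.8, -1.3, -1.3]
opening: 0.0498
gripper_force: 32.2
```

{"name": "servo_tool", "arguments": {
  "commands": "0 0 -0.12 0 0;0 0 -0.12 0 0;0 0 -0.12 0 0;0 0 -0.12 0 0"
}}

```text
time: 8.9
tool_pos: [0.4394, 0.0183, 0.1929]
orientation: [-180.0, 0.0, 4.5]
contact_force: [-0.6, -0.1, -0.2]
opening: 0.0499
gripper_force: 32.2
```

{"name": "servo_tool", "arguments": {
  "commands": "0.022 -0.16 -0.03 -0.27 0;0.022 -0.16 -0.03 -0.27 0;0.022 -0.16 -0.03 -0.27 0;0.022 -0.16 -0.03 -0.27 0;0.022 -0.16 -0.03 -0.27 0"
}}

```text
time: 9.52
tool_pos: [0.4506, 0.1711, 0.2214]
orientation: [-179.6, 0.2, 20.6]
contact_force: [-0.1, -0.2, -0.6]
opening: 0.0496
gripper_force: 32.2
```

{"name": "servo_tool", "arguments": {
  "commands": "0.06 -0.149 0.03 -0.267 0;0.06 -0.149 0.03 -0.267 0;0.06 -0.149 0.03 -0.267 0;0.06 -0.149 0.03 -0.267 0;0.06 -0.149 0.03 -0.267 0"
}}

```text
time: 10.15
tool_pos: [0.4553, 0.3307, 0.1935]
orientation: [-179.6, 0.1, 35.8]
contact_force: [0.2, -0.1, -0.4]
opening: 0.0496
gripper_force: 32.1
```

```bash
python3 look.py e
```

```text
10.25 [0.4557901  0.33069649 0.19422566] [-1.79624475e+02 -4.02135881e-02  3.58031742e+01] 0.04962047183584588
```

View pics/escene.png

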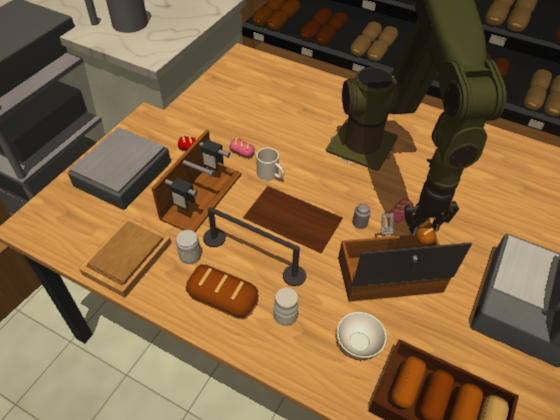

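The second roll hangs over the box's near half at (428,235), and the board is empty. Lowering it in.

{"name": "servo_tool", "arguments": {
  "commands": "0 0 0.168 0 0;0 0 0.168 0 0;0 0 0.168 0 0;0 0 0.168 0 0;0 0 0.168 0 0"
}}

```text
time: 10.88
tool_pos: [0.457, 0.3335, 0.0282]
orientation: [-179.6, -0.2, 35.9]
contact_force: [-0.4, 0.5, -0.8]
opening: 0.0493
gripper_force: 32.1
```

{"name": "servo_tool", "arguments": {
  "commands": "0 0 0 0 0.85;0 0 0 0 0.85;0 0 0 0 0.85;0 0 -0.12 0 0.85;0 0 -0.12 0 0.85"
}}

```text
time: 11.5
tool_pos: [0.4555, 0.3323, 0.1476]
orientation: [-179.6, -0.0, 36.0]
contact_force: [0.3, 0.7, -0.3]
opening: 0.0726
gripper_force: 0.0
```

{"name": "servo_tool", "arguments": {
  "commands": "0 0 -0.12 0 0.85;0 0 -0.12 0 0.85;-0.13 -0.04 -0.12 0 0;-0.13 -0.04 -0.12 0 0;-0.13 -0.04 -0.12 0 0"
}}

```text
time: 12.12
tool_pos: [0.3372, 0.2686, 0.2667]
orientation: [-178.5, 0.0, 37.5]
contact_force: [1.2, 0.5, 0.6]
opening: 0.0179
gripper_force: 0.0
```

Run:
```python
from h import *
s=ctrl.get_state();print(s['time'],s['tool_pos'],s['orientation'])
a=np.radians(35.3);ex=np.array([np.cos(a),np.sin(a)]);ey=np.array([-ex[1],ex[0]]);o=np.array([.4915,.2905])
for n in('top','scene'):
    p,d=ctrl.grab_frame(n);c=cloud(n,d);cv2.imwrite(f'pics/f{n}.png',p)
    b=np.stack([(c[...,:2]-o)@ex,(c[...,:2]-o)@ey,c[...,2]],-1)
    m=(np.abs(b[...,0])<.06)&(np.abs(b[...,1])<.128)&(b[...,2]>.018)&(b[...,2]<.08)
    k,l,st,_=cv2.connectedComponentsWithStats(m.astype(np.uint8))
    for i in range(1,k):
        if st[i,4]>60:q=b[l==i];print(n,st[i,4],cv2.minAreaRect((q[:,:2]*1000).astype(np.float32)),np.percentile(q[:,2],98))
```

```text
12.125 [0.33722482 0.2685969  0.26672191] [-1.78541185e+02  2.01940381e-03  3.75106795e+01]
top 585 ((-4.463096618652344, -61.08766174316406), (49.83686065673828, 91.1755599975586), 89.66153717041016) 0.053620887697388354
top 575 ((-7.48895263671875, 56.81858825683594), (50.13162612915039, 93.37971496582031), 89.7220458984375) 0.0541484510456816
```

View pics/ftop.png

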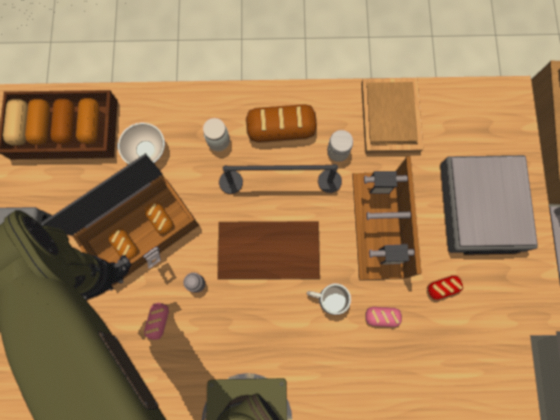

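Both rolls lie in the box at (123,245) and (160,218). Next is the lid, approached from behind.

```bash
cat > bx.py <<'E'
from h import *
from plan import plan
a=np.radians(35.3);ex=np.array([np.cos(a),np.sin(a)]);ey=np.array([-ex[1],ex[0]]);o=np.array([.4915,.2905])
def W(bx,by,z,yaw=35.3):
    q=o+bx/1000*ex+by/1000*ey;return (*q,z/1000,yaw)
def cur():
    s=ctrl.get_state();return (*s['tool_pos'],s['orientation'][2])
E
python3 - <<'E'
from bx import *
s=ctrl.get_state();print(s['joints'],s['tool_pos'],s['orientation'])
p=cur();print(W(125,40,205))
plan(p,[(*p[:2],.31,35.3),W(0,40,320),W(125,40,320),W(125,40,205),W(92,40,205)])
E
```

```text
[ 37.43667435   4.99863152 -14.99890917  69.84745306   1.44890618
 179.94579459] [0.3396329  0.27021663 0.26702915] [-1.78551241e+02 -1.56376789e-01  3.74908626e+01]
(np.float64(0.5704028937846799), np.float64(0.3953777066511445), 0.205, 35.3)
0.0000 0.0000 -0.0430 0.0382  rows>=1  -> [ 0.3396329   0.27021663  0.31       35.3       ]
0.1357 0.0312 -0.0100 -0.0000  rows>=3  -> [ 0.4683857  0.3231455  0.32      35.3      ]
0.1250 0.0000 -0.0000 -0.0000  rows>=3  -> [ 0.57040289  0.39537771  0.32       35.3       ]
0.0000 0.0000 0.1150 -0.0000  rows>=2  -> [ 0.57040289  0.39537771  0.205      35.3       ]
-0.0330 -0.0000 -0.0000 -0.0000  rows>=1  -> [ 0.54347035  0.37630841  0.205      35.3       ]
```

Run:
```python
from bx import *
p=cur();Y=125.3
plan(p,[(*p[:2],.31,80),W(0,40,320,Y),W(125,40,320,Y),W(125,40,205,Y)])
r=115;L=[W(125,40,205,Y)]
for t in(90,75,60,45,30,15,0):
    q=np.radians(t);L.append(W(75-r*np.cos(q)+6*np.sin(q)+13,40,90+r*np.sin(q)+6*np.cos(q),Y))
plan(L[0],L[1:])
```

```text
0.0000 0.0000 -0.0430 -0.7419  rows>=4  -> [ 0.3396329   0.27021663  0.31       80.        ]
0.0745 0.1176 -0.0100 -0.7906  rows>=5  -> [  0.4683857   0.3231455   0.32      125.3      ]
-0.0000 0.1250 -0.0000 -0.0000  rows>=3  -> [  0.57040289   0.39537771   0.32       125.3       ]
0.0000 0.0000 0.1150 -0.0000  rows>=2  -> [  0.57040289   0.39537771   0.205      125.3       ]
0.0000 -0.0310 -0.0000 -0.0000  rows>=1  -> [  0.54510263   0.37746412   0.205      125.3       ]
0.0000 -0.0300 0.0024 -0.0000  rows>=1  -> [  0.5206441    0.36014652   0.20263438 125.3       ]
-0.0000 -0.0283 0.0100 -0.0000  rows>=1  -> [  0.49751867   0.3437728    0.19259292 125.3       ]
0.0000 -0.0248 0.0170 -0.0000  rows>=1  -> [  0.47730229   0.32945881   0.17555992 125.3       ]
0.0000 -0.0195 0.0229 -0.0000  rows>=1  -> [  0.46137269   0.31818002   0.15269615 125.3       ]
-0.0000 -0.0129 0.0271 -0.0000  rows>=1  -> [  0.45081543   0.31070506   0.12555975 125.3       ]
0.0000 -0.0055 0.0296 -0.0000  rows>=1  -> [4.46349980e-01 3.07543348e-01 9.60000000e-02 1.25300000e+02]
```

{"name": "servo_tool", "arguments": {
  "commands": "0 0 -0.043 -0.742 0;0 0 -0.043 -0.742 0;0 0 -0.043 -0.742 0;0 0 -0.043 -0.742 0;0 0 -0.043 -0.742 0"
}}

```text
time: 12.85
tool_pos: [0.3427, 0.2708, 0.3093]
orientation: [-179.0, -1.1, 79.8]
contact_force: [0.1, 0.1, 0.4]
opening: -0.0001
gripper_force: 0.0
```

{"name": "servo_tool", "arguments": {
  "commands": "0.074 0.118 -0.01 -0.79 0;0.074 0.118 -0.01 -0.79 0;0.074 0.118 -0.01 -0.79 0;0.074 0.118 -0.01 -0.79 0;0.074 0.118 -0.01 -0.79 0"
}}

```text
time: 13.48
tool_pos: [0.4718, 0.3226, 0.3178]
orientation: [180.0, -1.5, 125.2]
contact_force: [0.7, -0.4, -1.2]
opening: -0.0001
gripper_force: 0.0
```

{"name": "servo_tool", "arguments": {
  "commands": "0 0.125 0 0 0;0 0.125 0 0 0;0 0.125 0 0 0;0 0.125 0 0 0"
}}

```text
time: 13.98
tool_pos: [0.5729, 0.3943, 0.317]
orientation: [-179.9, -1.5, 125.1]
contact_force: [0.6, -0.7, -0.8]
opening: 0.0001
gripper_force: 0.0
```

Run:
```python
from bx import *
p=cur();print(p,ctrl.get_state()['joints']);Y=125.3
plan(p,[W(125,40,205,Y)])
q,_=ctrl.grab_frame('scene');cv2.imwrite('pics/g.png',q)
```

```text
(np.float64(0.572919057249522), np.float64(0.39433043599514983), np.float64(0.31698281183574845), np.float64(125.13311448469801)) [33.87031737 33.30664327 34.10111752 90.92734053  1.45161187 88.73424039]
0.0023 -0.0015 0.1120 -0.0029  rows>=2  -> [  0.57040289   0.39537771   0.205      125.3       ]
```

View pics/g.png

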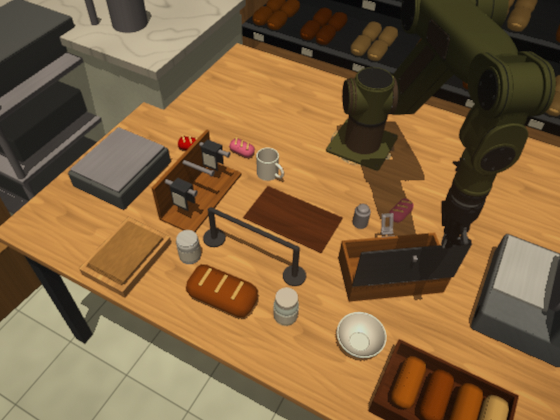

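The closed fingertip is at about (458,240), on the back side of the lid. Descending, then sweeping forward.

{"name": "servo_tool", "arguments": {
  "commands": "0.002 0 0.112 0 0;0.002 0 0.112 0 0;0.002 0 0.112 0 0;0.002 -0.015 0.112 0 0;0.002 -0.031 0.112 0 0"
}}

```text
time: 14.65
tool_pos: [0.5455, 0.3808, 0.2117]
orientation: [179.6, -1.4, 125.2]
contact_force: [0.8, -0.3, -0.8]
opening: -0.0001
gripper_force: 1.8
```

{"name": "servo_tool", "arguments": {
  "commands": "0 -0.015 0.001 0 0;0 -0.03 0.002 0 0;0 -0.045 0.007 0 0;0 -0.058 0.012 0 0;0 -0.058 0.012 0 0"
}}

```text
time: 15.28
tool_pos: [0.4978, 0.3475, 0.1993]
orientation: [179.6, -1.4, 125.2]
contact_force: [-0.3, -0.0, -0.4]
opening: 0.0002
gripper_force: 0.0
```

```bash
cat > lid.py <<'E'
from bx import *
def lid(save=None):
    d=ctrl.grab_frame('scene');p,d=d;c=cloud('scene',d)
    if save: cv2.imwrite(f'pics/{save}.png',p)
    b=np.stack([(c[...,:2]-o)@ex,(c[...,:2]-o)@ey,c[...,2]],-1)
    m=(b[...,0]>-.12)&(b[...,0]<.11)&(b[...,1]>-.12)&(b[...,1]<-.03)&(b[...,2]>.085)&(b[...,2]<.27)&(p.max(-1)<70)
    q=b[m];k=np.abs(q[:,0]-np.median(q[:,0]))<.2
    v=np.linalg.svd(q[:,[0,2]]-q[:,[0,2]].mean(0),full_matrices=False)[2][0]
    if v[1]<0:v=-v
    print('lid angle',np.arctan2(v[1],-v[0]),len(q),q.min(0),q.max(0))
if __name__=='__main__':
    import sys;lid(sys.argv[1] if len(sys.argv)>1 else None)
    s=ctrl.get_state();print(s['time'],s['tool_pos'],s['orientation'],s['contact_force'])
E
python3 lid.py
```

```text
lid angle 1.1391952372019813 1698 [ 0.01143087 -0.11993186  0.085686  ] [ 0.08174241 -0.03012458  0.23984106]
15.325 [0.49803908 0.34769242 0.19857329] [179.63441668  -1.44669057 125.23183271] [ 1.15443877 -0.46572365  0.64585155]
```

{"name": "servo_tool", "arguments": {
  "commands": "0 -0.013 0.015 0 0;0 -0.027 0.024 0 0;0 -0.037 0.036 0 0;0 -0.046 0.047 0 0;0 -0.053 0.06 0 0"
}}

```text
time: 15.95
tool_pos: [0.4544, 0.3185, 0.1367]
orientation: [179.7, -1.4, 125.2]
contact_force: [0.3, -1.1, 1.3]
opening: -0.0
gripper_force: 0.7
```

{"name": "servo_tool", "arguments": {
  "commands": "0 -0.005 0.013 0 0;0 -0.008 0.025 0 0;0 -0.01 0.035 0 0;0 -0.01 0.042 0 0;0 -0.01 0.044 0 0"
}}

```text
time: 16.58
tool_pos: [0.4441, 0.3129, 0.0957]
orientation: [179.8, -1.5, 125.2]
contact_force: [-11.1, -8.5, 46.8]
opening: 0.0003
gripper_force: 23.1
```

```bash
python3 lid.py k
```

```text
lid angle 0.0011038097592942653 1429 [-0.08103856 -0.11994299  0.09039783] [ 0.07651823 -0.03000086  0.10652637]
16.625 [0.44402845 0.31288331 0.09573892] [179.81950118  -1.45092868 125.24527405] [-8.84427384 -6.15614716 35.07345681]
```

Run:
```python
from bx import *
d=np.load('scene0.npy');c=cloud('scene',d)
for u,v in((414,258),(415,260),(413,259)):q=c[v,u];print('catch',(q[:2]-o)@ex,(q[:2]-o)@ey,q[2])
p=cur();Y=125.3
plan(p,[(*p[:2],.2,Y),W(-160,16,200,Y),W(-160,16,115,Y),W(-112,16,115,Y),W(-109,16,130,Y)])
r=45;L=[W(-112,16,120,Y)]
for t in(90,75,60,45,30,15,0):
    q=np.radians(t);L.append(W(-85+r*np.cos(q)-9*np.sin(q)-13,16,90+r*np.sin(q)+9*np.cos(q),Y))
plan(L[0],L[1:])
```

```text
catch 0.09363127152497151 -0.005275405526812017 0.22199664351942738
catch 0.09474023712383808 -0.0011977245061873976 0.21418565380167776
catch 0.0921775369941393 -0.005955870886459712 0.2156299265158732
0.0000 0.0000 -0.1043 -0.0010  rows>=2  -> [  0.44402845   0.31288331   0.2        125.3       ]
-0.0297 -0.1342 -0.0000 -0.0000  rows>=3  -> [  0.35167226   0.21110098   0.2        125.3       ]
0.0000 0.0000 0.0850 -0.0000  rows>=2  -> [3.51672264e-01 2.11100982e-01 1.15000000e-01 1.25300000e+02]
0.0000 0.0480 -0.0000 -0.0000  rows>=1  -> [3.90846868e-01 2.38838148e-01 1.15000000e-01 1.25300000e+02]
-0.0000 0.0030 -0.0150 -0.0000  rows>=1  -> [  0.39329528   0.24057172   0.13       125.3       ]
-0.0000 0.0050 -0.0150 -0.0000  rows>=1  -> [  0.39492756   0.24172744   0.135      125.3       ]
0.0000 0.0120 -0.0008 -0.0000  rows>=1  -> [  0.40468328   0.24863487   0.13579603 125.3       ]
0.0000 0.0118 0.0023 -0.0000  rows>=1  -> [  0.41427473   0.255426     0.13347114 125.3       ]
0.0000 0.0108 0.0053 -0.0000  rows>=1  -> [  0.42304827   0.26163801   0.12818377 125.3       ]
0.0000 0.0090 0.0079 -0.0000  rows>=1  -> [4.30405990e-01 2.66847567e-01 1.20294229e-01 1.25300000e+02]
0.0000 0.0067 0.0100 -0.0000  rows>=1  -> [4.35846484e-01 2.70699651e-01 1.10340189e-01 1.25300000e+02]
-0.0000 0.0039 0.0113 -0.0000  rows>=1  -> [4.38998986e-01 2.72931747e-01 9.90000000e-02 1.25300000e+02]
```

{"name": "servo_tool", "arguments": {
  "commands": "0 0 -0.104 0 0;0 0 -0.104 0 0;0 0 -0.104 0 0"
}}

```text
time: 17.0
tool_pos: [0.4476, 0.3123, 0.1983]
orientation: [179.5, -1.5, 125.3]
contact_force: [-0.3, -0.2, -0.6]
opening: -0.0001
gripper_force: 0.0
```

{"name": "servo_tool", "arguments": {
  "commands": "-0.03 -0.137 0 0 0;-0.03 -0.137 0 0 0;-0.03 -0.137 0 0 0;-0.03 -0.137 0.083 0 0;-0.03 -0.137 0.083 0 0"
}}

```text
time: 17.62
tool_pos: [0.3474, 0.2077, 0.1078]
orientation: [-179.8, -1.5, 125.2]
contact_force: [-1.0, -1.0, 0.9]
opening: 0.0003
gripper_force: 0.0
```

{"name": "servo_tool", "arguments": {
  "commands": "0 0.012 0 0 0;0 0.024 0 0 0;0 0.036 0 0 0;0 0.048 0 0 0;0 0.048 0 0 0"
}}

```text
time: 18.25
tool_pos: [0.3914, 0.2382, 0.112]
orientation: [179.7, -1.4, 125.3]
contact_force: [0.1, -0.2, 3.8]
opening: -0.0003
gripper_force: 1.6
```

Run:
```python
from bx import *
p=cur();print(p,ctrl.get_state()['contact_force']);q=np.array(p[:2])-o;print('box',q@ex,q@ey)
A=[]
for n,(u0,u1,v0,v1) in(('scene',(340,440,180,280)),('top',(100,200,210,310))):
    im,_=ctrl.grab_frame(n);A.append(cv2.resize(im[v0:v1,u0:u1],(400,400),interpolation=2))
cv2.imwrite('pics/l.png',cv2.hconcat(A))
```

```text
(np.float64(0.391420549287636), np.float64(0.23822730885225113), np.float64(0.11203877599213047), np.float64(125.26615867226346)) [ 0.11711561 -0.16208098  3.83286533]
box -0.11188477484770579 0.015169965457924503
```

View pics/l.png

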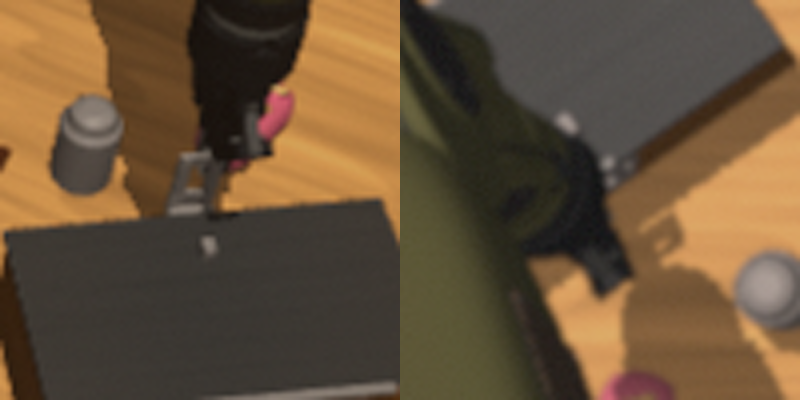

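```bash
cat > hasp.py <<'E'
from bx import *
def hasp(n='scene'):
    p,d=ctrl.grab_frame(n);c=cloud(n,d)
    b=np.stack([(c[...,:2]-o)@ex,(c[...,:2]-o)@ey,c[...,2]],-1)
    m=(b[...,0]>-.15)&(b[...,0]<-.015)&(np.abs(b[...,1])<.022)&(b[...,2]>.1)&(b[...,2]<.16)&(p.max(-1)>75)&(np.ptp(p,-1)<25)
    v,u=np.nonzero(m);q=b[m]*1000;i=np.argsort(q[:,2])[::max(1,len(q)//18)]
    print(n,len(q));print(np.round(np.c_[q[i],u[i],v[i]]).astype(int).tolist())
if __name__=='__main__':
    hasp();s=ctrl.get_state();print(s['time'],s['tool_pos'],s['contact_force'])
E
python3 hasp.py
```

```text
scene 69
[[-80, -3, 100, 388, 233], [-91, -9, 101, 385, 230], [-43, -4, 101, 391, 243], [-80, -21, 102, 382, 233], [-93, -12, 103, 384, 229], [-95, -8, 105, 385, 228], [-46, 2, 106, 393, 241], [-53, -2, 107, 391, 239], [-52, 0, 108, 392, 239], [-45, -2, 108, 392, 241], [-50, 2, 110, 393, 239], [-39, 2, 110, 394, 242], [-90, -5, 111, 387, 228], [-94, -14, 116, 384, 226], [-93, -12, 122, 385, 225], [-91, -11, 129, 386, 224], [-91, -15, 135, 385, 223], [-97, -6, 140, 388, 220], [-96, -9, 141, 387, 220], [-96, 2, 144, 391, 219], [-96, -16, 147, 385, 219], [-98, 1, 151, 391, 217], [-93, -3, 153, 390, 218]]
18.4 [0.38972813 0.23707628 0.11161064] [-3.46017083e-03  1.17788344e-01  5.26086370e+00]
```

{"name": "servo_tool", "arguments": {
  "commands": "-0.005 0.003 -0.012 0 0;-0.005 0.008 -0.023 0 0;-0.005 0.02 -0.024 0 0;-0.005 0.032 -0.021 0 0;-0.005 0.042 -0.016 0 0"
}}

```text
time: 19.02
tool_pos: [0.4276, 0.2572, 0.1266]
orientation: [179.9, -1.4, 125.3]
contact_force: [-0.1, -0.9, 1.5]
opening: 0.0002
gripper_force: 0.6
```

{"name": "servo_tool", "arguments": {
  "commands": "0 0.009 0.008 0 0;0 0.016 0.018 0 0;0 0.02 0.026 0 0;0 0.02 0.029 0 0;0 0.02 0.03 0 0"
}}

```text
time: 19.65
tool_pos: [0.4421, 0.2682, 0.1003]
orientation: [179.9, -1.4, 125.2]
contact_force: [-8.5, -6.8, 34.9]
opening: 0.0003
gripper_force: 17.5
```

```bash
python3 hasp.py;python3 - <<'E'
from bx import *
p=cur();q=np.array(p[:2])-o;print('box',q@ex,q@ey,p)
E
```

```text
scene 52
[[-63, -13, 100, 386, 238], [-58, -11, 101, 387, 239], [-48, -17, 101, 386, 242], [-51, -8, 101, 389, 241], [-48, -14, 101, 387, 242], [-26, -11, 101, 390, 248], [-29, -8, 102, 391, 247], [-43, -4, 102, 391, 243], [-33, -18, 102, 387, 246], [-40, -16, 102, 387, 244], [-53, -10, 103, 388, 240], [-52, -2, 103, 391, 240], [-49, -5, 103, 390, 241], [-57, -15, 103, 386, 239], [-31, -5, 104, 392, 246], [-64, -16, 104, 385, 237], [-45, -13, 105, 388, 242], [-30, -14, 105, 389, 246], [-26, -3, 105, 393, 247], [-40, -3, 105, 392, 243], [-43, -5, 106, 391, 242], [-32, -5, 106, 392, 245], [-36, -10, 107, 390, 244], [-31, -8, 108, 391, 245], [-43, 1, 109, 393, 241], [-40, -3, 110, 392, 242]]
19.7 [0.44207349 0.26822478 0.10042331] [-6.57392746 -5.64304974 29.76236195]
box -0.05321073606936481 0.01038183721649738 (np.float64(0.4420734943072957), np.float64(0.2682247780697358), np.float64(0.10042331132383811), np.float64(125.2421618434067))
```

Hasp is flat (fingertip resting at 0.100 m). Now the signs.

{"name": "servo_tool", "arguments": {
  "commands": "0 0 -0.16 0 0;0 0 -0.16 0 0;0 0 -0.16 0 0;0 0 -0.16 0 0"
}}

```text
time: 20.2
tool_pos: [0.4459, 0.2661, 0.2594]
orientation: [179.6, -1.4, 125.3]
contact_force: [-0.4, 0.7, -0.2]
opening: 0.0005
gripper_force: 0.0
```

```bash
python3 hasp.py
python3 - <<'E'
from h import *
from plan import plan
for n in('top','scene'):
    p,d=ctrl.grab_frame(n);c=cloud(n,d)
    if n=='scene':cv2.imwrite('pics/n.png',p)
    P=c[(c[...,0]>.33)&(c[...,0]<.68)&(c[...,1]>-.40)&(c[...,1]<-.30)&(c[...,2]>.136)&(c[...,2]<.17)]
    for x0 in(.405,.5,.595):
        q=P[np.abs(P[:,0]-x0)<.03]
        for y0,y1 in((-.40,-.355),(-.375,-.345),(-.33,-.31)):
            w=q[(q[:,1]>y0)&(q[:,1]<y1)]
            if len(w)>8:print(n,x0,(y0,y1),len(w),np.round(np.percentile(w[:,0],[2,98])*1000),np.round(np.percentile(w[:,2],[50,95])*1000))
s=ctrl.get_state();p=(*s['tool_pos'],s['orientation'][2]);print(p)
plan(p,[(.44,-.02,.27,90),(.407,-.378,.27,90),(.407,-.378,.105,90)])
E
```

```text
scene 132
[[-72, -2, 100, 389, 235], [-62, -10, 100, 387, 238], [-49, 10, 101, 395, 241], [-68, -6, 101, 388, 236], [-66, -18, 101, 384, 237], [-31, 7, 102, 396, 246], [-62, -17, 102, 385, 238], [-72, -14, 102, 385, 235], [-34, 5, 102, 395, 245], [-74, 1, 103, 390, 234], [-26, 6, 103, 396, 247], [-35, -15, 104, 388, 245], [-77, -7, 104, 387, 233], [-46, 14, 104, 397, 241], [-42, 13, 105, 397, 242], [-41, 16, 105, 398, 242], [-50, 0, 106, 392, 240], [-33, 13, 107, 398, 244], [-41, -3, 109, 392, 242]]
20.25 [0.44481555 0.26545978 0.25726152] [ 0.04576574  0.3917589  -0.79414164]
top 0.405 (-0.4, -0.355) 300 [386. 424.] [144. 148.]
top 0.405 (-0.375, -0.345) 188 [385. 424.] [144. 149.]
top 0.405 (-0.33, -0.31) 46 [396. 413.] [140. 146.]
top 0.5 (-0.4, -0.355) 77 [495. 506.] [140. 145.]
top 0.5 (-0.375, -0.345) 56 [494. 506.] [139. 144.]
top 0.5 (-0.33, -0.31) 46 [493. 509.] [141. 145.]
top 0.595 (-0.4, -0.355) 230 [575. 614.] [144. 148.]
top 0.595 (-0.375, -0.345) 187 [575. 614.] [144. 148.]
top 0.595 (-0.33, -0.31) 44 [586. 602.] [141. 145.]
scene 0.405 (-0.4, -0.355) 156 [387. 432.] [147. 152.]
scene 0.405 (-0.375, -0.345) 105 [386. 432.] [147. 152.]
scene 0.405 (-0.33, -0.31) 28 [401. 418.] [141. 147.]
scene 0.5 (-0.4, -0.355) 53 [500. 513.] [142. 148.]
scene 0.5 (-0.375, -0.345) 32 [498. 514.] [142. 146.]
scene 0.5 (-0.33, -0.31) 31 [493. 513.] [141. 145.]
scene 0.595 (-0.4, -0.355) 144 [579. 619.] [147. 152.]
scene 0.595 (-0.375, -0.345) 114 [578. 620.] [148. 153.]
scene 0.595 (-0.33, -0.31) 30 [592. 608.] [143. 146.]
(np.float64(0.4435051265277457), np.float64(0.26468701464217276), np.float64(0.25507870050160947), np.float64(125.24622192448449))
-0.2305 -0.1672 -0.0149 0.6152  rows>=5  -> [ 4.4e-01 -2.0e-02  2.7e-01  9.0e+01]
-0.3580 -0.0330 -0.0000 -0.0000  rows>=6  -> [ 0.407 -0.378  0.27  90.   ]
0.0000 0.0000 0.1650 -0.0000  rows>=3  -> [ 0.407 -0.378  0.105 90.   ]
```

View pics/n.png

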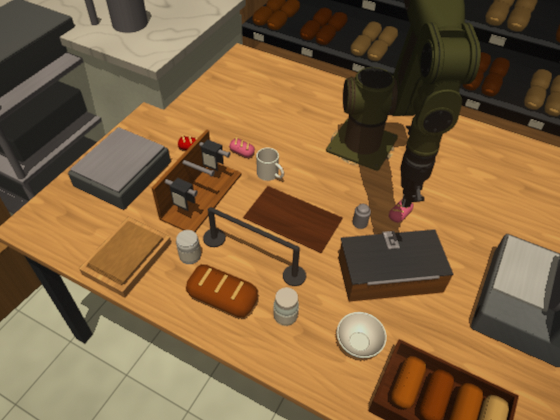

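The lid is shut with the hasp flat over the catch at (392,241), and the signs sit at (180,190) and (211,155). Moving to the near sign.

{"name": "servo_tool", "arguments": {
  "commands": "-0.23 -0.167 -0.015 0.615 0;-0.23 -0.167 -0.015 0.615 0;-0.23 -0.167 -0.015 0.615 0.9;-0.23 -0.167 -0.015 0.615 0.9;-0.23 -0.167 -0.015 0.615 0.9"
}}

```text
time: 20.98
tool_pos: [0.4392, -0.0217, 0.2639]
orientation: [-179.0, -1.2, 89.8]
contact_force: [1.1, -0.2, -0.3]
opening: 0.0539
gripper_force: 0.0
```

{"name": "servo_tool", "arguments": {
  "commands": "-0.18 -0.017 0 0 0.9;-0.18 -0.017 0 0 0.9;-0.18 -0.017 0 0 0.9;-0.18 -0.017 0 0 0.9;-0.18 -0.017 0 0 0.9"
}}

```text
time: 21.6
tool_pos: [0.423, -0.1986, 0.2607]
orientation: [-179.0, -1.3, 90.0]
contact_force: [0.5, 0.2, -0.2]
opening: 0.0767
gripper_force: 0.0
```

{"name": "servo_tool", "arguments": {
  "commands": "-0.178 -0.016 0 0 1;-0.178 -0.016 0 0 1;-0.178 -0.016 0 0 1;-0.178 -0.016 0 0 1;-0.178 -0.016 0 0 1"
}}

```text
time: 22.22
tool_pos: [0.4083, -0.3753, 0.2581]
orientation: [-179.1, -1.3, 90.1]
contact_force: [0.2, -0.5, 0.9]
opening: 0.0851
gripper_force: 0.0
```

Run:
```python
from bx import *
p=cur();print(p,ctrl.get_state()['orientation']);plan(p,[(.407,-.378,.105,90)])
```

```text
(np.float64(0.4082642952071772), np.float64(-0.37532326475776306), np.float64(0.2580946278679535), np.float64(90.10516872508354)) [-179.11860627   -1.3258605    90.10516873]
-0.0027 -0.0013 0.1531 0.0018  rows>=3  -> [ 0.407 -0.378  0.105 90.   ]
```

{"name": "servo_tool", "arguments": {
  "commands": "-0.002 0 0.15 0 1;-0.002 0 0.15 0 1;-0.002 0 0.15 0 1;-0.002 0 0.15 0 1;-0.002 0 0.15 0 0",
  "squeeze": 30
}}

```text
time: 22.85
tool_pos: [0.4072, -0.3756, 0.1104]
orientation: [-179.3, -1.1, 90.1]
contact_force: [-0.1, -0.1, -0.1]
opening: 0.0697
gripper_force: 0.0
```

{"name": "servo_tool", "arguments": {
  "commands": "0 0 0 0 0;0 0 0 0 0;0 0 0 0 0;0 0 0 0 0;0 0 -0.02 0 0"
}}

```text
time: 23.48
tool_pos: [0.4053, -0.3758, 0.1282]
orientation: [-179.1, -1.3, 90.0]
contact_force: [-0.1, -0.4, -0.4]
opening: 0.0396
gripper_force: 33.2
```

Run:
```python
from bx import *
p=cur();print(p);plan(p,[(.407,-.377,.27,90),(.54,-.28,.29,90),(.630,-.145,.29,90),(.630,-.145,.115,90)])
```

```text
(np.float64(0.4052705958733163), np.float64(-0.3758337864963256), np.float64(0.1282303539869254), np.float64(89.99061852509965))
-0.0012 0.0017 -0.1418 -0.0002  rows>=3  -> [ 0.407 -0.377  0.27  90.   ]
0.0970 0.1330 -0.0200 -0.0000  rows>=3  -> [ 0.54 -0.28  0.29 90.  ]
0.1350 0.0900 -0.0000 -0.0000  rows>=3  -> [ 0.63  -0.145  0.29  90.   ]
0.0000 0.0000 0.1750 -0.0000  rows>=3  -> [ 0.63  -0.145  0.115 90.   ]
```

{"name": "servo_tool", "arguments": {
  "commands": "0 0 -0.145 0 0;0 0 -0.145 0 0;0 0 -0.145 0 0;0 0 -0.145 0 0"
}}

```text
time: 23.98
tool_pos: [0.409, -0.3806, 0.2758]
orientation: [-179.4, -1.0, 90.0]
contact_force: [-0.6, -0.9, -2.1]
opening: 0.0398
gripper_force: 33.4
```

{"name": "servo_tool", "arguments": {
  "commands": "0.097 0.133 -0.02 0 0;0.097 0.133 -0.02 0 0;0.097 0.133 -0.02 0 0;0.097 0.133 -0.02 0 0;0.097 0.133 -0.02 0 0"
}}

```text
time: 24.6
tool_pos: [0.5404, -0.2828, 0.2921]
orientation: [-179.0, -1.3, 90.0]
contact_force: [-0.3, -0.3, -1.6]
opening: 0.0396
gripper_force: 33.2
```

{"name": "servo_tool", "arguments": {
  "commands": "0.135 0.09 0 0 0;0.135 0.09 0 0 0;0.135 0.09 0 0 0;0.135 0.09 0 0 0;0.135 0.09 0 0 0"
}}

```text
time: 25.22
tool_pos: [0.6303, -0.1492, 0.2949]
orientation: [-179.1, -1.2, 89.9]
contact_force: [0.2, -0.7, -0.6]
opening: 0.04
gripper_force: 33.2
```

```bash
cat > sg.py <<'E'
from bx import *
import sys
p=cur();print(p,ctrl.get_state()['orientation'],ctrl.get_state()['opening'])
for n in('top','scene'):
    im,d=ctrl.grab_frame(n);c=cloud(n,d);cv2.imwrite(f'pics/{sys.argv[1]}{n}.png',im)
    for nm,z0,z1 in(('rail',.125,.16),('held',.20,.33)):
        q=c[(c[...,0]>.5)&(c[...,0]<.72)&(c[...,1]>-.235)&(c[...,1]<.04)&(c[...,2]>z0)&(c[...,2]<z1)&(im.max(-1)<250)]
        if nm=='held':
            for z in np.arange(.2,.3,.01):
                w=q[np.abs(q[:,2]-z)<.005]
                if len(w)>5:print(n,round(z,3),len(w),np.round(np.percentile(w[:,:2],[3,97],axis=0)*1000).tolist())
        elif len(q):print(n,nm,len(q),np.round(np.percentile(q,[3,50,97],axis=0)*1000).tolist())
E
python3 sg.py q
```

```text
(np.float64(0.6302845680980226), np.float64(-0.1492026326001366), np.float64(0.29492761989364935), np.float64(89.91917478143587)) [-179.09073585   -1.1857647    89.91917478] 0.03999969397948183
top rail 104 [[622.0, -11.0, 138.0], [628.0, 12.0, 144.0], [634.0, 38.0, 150.0]]
scene rail 474 [[627.0, -229.0, 137.0], [635.0, -94.0, 147.0], [640.0, 31.0, 152.0]]
scene 0.25 42 [[614.0, -173.0], [653.0, -122.0]]
scene 0.26 50 [[613.0, -176.0], [654.0, -121.0]]
scene 0.27 73 [[613.0, -173.0], [654.0, -122.0]]
scene 0.28 66 [[612.0, -172.0], [654.0, -122.0]]
scene 0.29 63 [[612.0, -175.0], [654.0, -121.0]]
```

View pics/qscene.png

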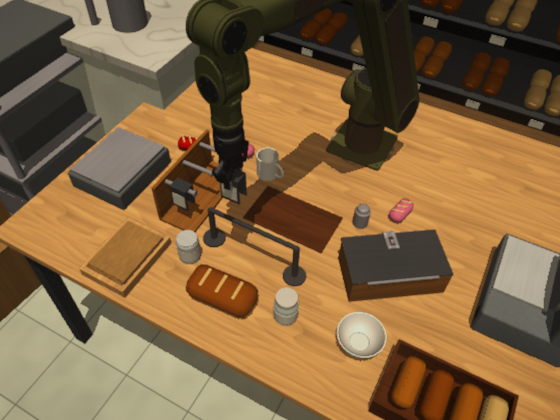

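The held sign at (232,187) lines up with the rail in the same view (sign centre x 633, rail x 634 mm). Lowering onto the bar.

{"name": "servo_tool", "arguments": {
  "commands": "0 0.001 0.05 0 0;0 0.001 0.09 0 0;0 0.001 0.13 0 0;0 0.001 0.165 0 0;0 0.001 0.175 0 0"
}}

```text
time: 25.95
tool_pos: [0.6273, -0.1451, 0.1182]
orientation: [-178.9, -1.3, 89.9]
contact_force: [-0.3, 0.3, -1.2]
opening: 0.0396
gripper_force: 33.2
```

{"name": "servo_tool", "arguments": {
  "commands": "0 0 0.003 0 0;0 0 0.003 0 0.75;0 0 0.003 0 0.75;0 0 0.003 0 0.75;0 0 0.003 0 0.75"
}}

```text
time: 26.58
tool_pos: [0.6302, -0.1442, 0.118]
orientation: [-179.2, -1.2, 90.0]
contact_force: [0.6, -0.4, 0.2]
opening: 0.0642
gripper_force: 0.0
```

{"name": "servo_tool", "arguments": {
  "commands": "0 0 0 0 0.75;0 0 -0.06 0 0.75;0 0 -0.12 0 0.75;0 0 -0.15 0 0.75;0 0 -0.15 0 0.75"
}}

```text
time: 27.2
tool_pos: [0.6338, -0.1478, 0.2708]
orientation: [-179.6, -1.1, 90.0]
contact_force: [1.2, 0.1, -0.4]
opening: 0.064
gripper_force: 0.0
```

```bash
python3 sg.py r
python3 - <<'E'
from bx import *
p=cur();plan(p,[(.598,-.29,.27,90),(.598,-.362,.25,90),(.598,-.362,.107,90)])
E
```

```text
(np.float64(0.6337947324777297), np.float64(-0.1477885243691027), np.float64(0.2707580585109935), np.float64(90.01075855348937)) [-179.55648406   -1.11741471   90.01075855] 0.06399689673492988
top rail 117 [[621.0, -233.0, 136.0], [628.0, 10.0, 144.0], [634.0, 38.0, 148.0]]
scene rail 724 [[613.0, -226.0, 130.0], [636.0, -128.0, 148.0], [652.0, 27.0, 156.0]]
scene 0.28 26 [[593.0, -156.0], [675.0, -135.0]]
scene 0.29 44 [[599.0, -155.0], [680.0, -135.0]]
-0.1427 -0.0339 -0.0033 0.0001  rows>=3  -> [ 0.598 -0.29   0.27  90.   ]
-0.0720 0.0000 0.0200 -0.0000  rows>=2  -> [ 0.598 -0.362  0.25  90.   ]
0.0000 0.0000 0.1430 -0.0000  rows>=3  -> [ 0.598 -0.362  0.107 90.   ]
```

View pics/rscene.png

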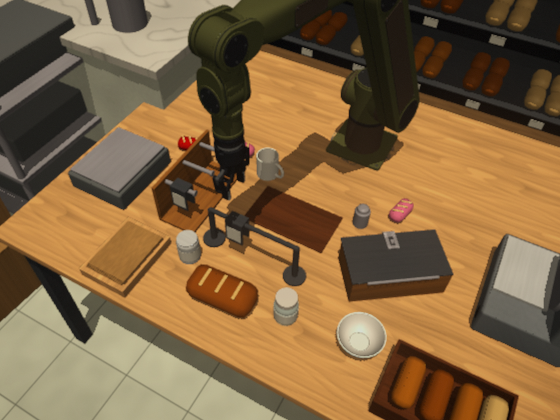

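The first sign hangs astride the rail at (237,230). Next is the second sign at (180,190).

{"name": "servo_tool", "arguments": {
  "commands": "-0.143 -0.034 -0.003 0 1;-0.143 -0.034 -0.003 0 1;-0.143 -0.034 -0.003 0 1;-0.143 -0.034 -0.003 0 1;-0.143 -0.034 -0.003 0 1"
}}

```text
time: 27.92
tool_pos: [0.5981, -0.2889, 0.267]
orientation: [-179.1, -1.3, 90.1]
contact_force: [0.6, 0.1, -0.8]
opening: 0.0853
gripper_force: 0.0
```

{"name": "servo_tool", "arguments": {
  "commands": "-0.072 0 0.02 0 1;-0.072 0 0.02 0 1;-0.072 0 0.02 0 1;-0.072 0 0.02 0 1"
}}

```text
time: 28.42
tool_pos: [0.5984, -0.3602, 0.247]
orientation: [-179.2, -1.2, 90.1]
contact_force: [-0.3, -0.9, 0.6]
opening: 0.0852
gripper_force: 0.0
```

{"name": "servo_tool", "arguments": {
  "commands": "0 0 0.143 0 1;0 0 0.143 0 1;0 0 0.143 0 1;0 0 0.143 0 1;0 0 0.143 0 0"
}}

```text
time: 29.05
tool_pos: [0.5973, -0.3588, 0.1057]
orientation: [-179.4, -1.1, 90.1]
contact_force: [0.4, -0.3, 0.2]
opening: 0.0701
gripper_force: 0.0
```

{"name": "servo_tool", "arguments": {
  "commands": "0 0 0 0 0;0 0 0 0 0;0 0 0 0 0;0 0 0 0 0;0 0 -0.02 0 0"
}}

```text
time: 29.68
tool_pos: [0.595, -0.3588, 0.1223]
orientation: [-179.0, -1.3, 90.0]
contact_force: [0.2, 0.8, -1.4]
opening: 0.0398
gripper_force: 30.4
```

Run:
```python
from bx import *
p=cur();print(p);plan(p,[(p[0],p[1],.29,90),(.612,-.2,.30,90),(.631,-.045,.295,90)])
```

```text
(np.float64(0.5949606224817536), np.float64(-0.35877356933530985), np.float64(0.12228973799852066), np.float64(89.99385983863746))
0.0000 0.0000 -0.1677 -0.0001  rows>=3  -> [ 0.59496062 -0.35877357  0.29       90.        ]
0.1588 0.0170 -0.0100 -0.0000  rows>=3  -> [ 0.612 -0.2    0.3   90.   ]
0.1550 0.0190 0.0050 -0.0000  rows>=3  -> [ 6.31e-01 -4.50e-02  2.95e-01  9.00e+01]
```

{"name": "servo_tool", "arguments": {
  "commands": "0 0 -0.17 0 0;0 0 -0.17 0 0;0 0 -0.17 0 0;0 0 -0.17 0 0"
}}

```text
time: 30.18
tool_pos: [0.6002, -0.3642, 0.2984]
orientation: [-179.6, -0.9, 90.0]
contact_force: [-1.1, 0.0, -2.2]
opening: 0.0402
gripper_force: 30.8
```

{"name": "servo_tool", "arguments": {
  "commands": "0.159 0.017 -0.01 0 0;0.159 0.017 -0.01 0 0;0.159 0.017 -0.01 0 0;0.159 0.017 -0.01 0 0;0.159 0.017 -0.01 0 0"
}}

```text
time: 30.8
tool_pos: [0.6152, -0.2044, 0.3051]
orientation: [-179.1, -1.2, 90.0]
contact_force: [0.1, 0.5, -1.1]
opening: 0.0397
gripper_force: 30.7
```

{"name": "servo_tool", "arguments": {
  "commands": "0.155 0.019 0.005 0 0;0.155 0.019 0.005 0 0;0.155 0.019 0.005 0 0;0.155 0.019 0.005 0 0;0.155 0.019 0.005 0 0"
}}

```text
time: 31.42
tool_pos: [0.6345, -0.0507, 0.3038]
orientation: [-179.1, -1.2, 89.9]
contact_force: [0.2, 0.3, -0.7]
opening: 0.0399
gripper_force: 30.7
```

```bash
python3 sg.py s
```

```text
(np.float64(0.6344569570818104), np.float64(-0.050663182068188206), np.float64(0.3037769665227667), np.float64(89.91351700115717)) [-179.12664641   -1.16552852   89.913517  ] 0.03986601585878316
top rail 566 [[608.0, -229.0, 129.0], [626.0, -151.0, 148.0], [647.0, -103.0, 153.0]]
scene rail 721 [[613.0, -227.0, 130.0], [636.0, -128.0, 148.0], [653.0, 27.0, 156.0]]
scene 0.26 20 [[618.0, -78.0], [656.0, -25.0]]
scene 0.27 60 [[618.0, -77.0], [658.0, -24.0]]
scene 0.28 63 [[617.0, -78.0], [658.0, -25.0]]
scene 0.29 70 [[616.0, -75.0], [659.0, -24.0]]
```

{"name": "servo_tool", "arguments": {
  "commands": "0 -0.002 0.05 0 0;0 -0.002 0.1 0 0;0 -0.002 0.145 0 0;0 -0.002 0.175 0 0;0 -0.002 0.187 0 0"
}}

```text
time: 32.15
tool_pos: [0.6283, -0.0465, 0.1154]
orientation: [-179.0, -1.2, 89.9]
contact_force: [-0.6, -0.4, -1.1]
opening: 0.0402
gripper_force: 30.7
```

{"name": "servo_tool", "arguments": {
  "commands": "0 0 0.003 0 0;0 0 0.003 0 0.75;0 0 0.003 0 0.75;0 0 0.003 0 0.75;0 0 0.003 0 0.75"
}}

```text
time: 32.78
tool_pos: [0.6302, -0.0451, 0.1152]
orientation: [-179.2, -1.2, 90.0]
contact_force: [0.7, -0.1, 0.5]
opening: 0.0641
gripper_force: 0.0
```

{"name": "servo_tool", "arguments": {
  "commands": "0 0 0 0 0.75;0 0 -0.06 0 0.75;0 0 -0.12 0 0.75;0 0 -0.17 0 0.75;0 0 -0.19 0 0.75"
}}

```text
time: 33.4
tool_pos: [0.6338, -0.0492, 0.3086]
orientation: [-179.5, -1.2, 90.0]
contact_force: [0.5, -0.2, 0.3]
opening: 0.0641
gripper_force: 0.0
```

{"name": "servo_tool", "arguments": {
  "commands": "-0.04 -0.2 0 0 0.75;-0.04 -0.2 0 0 0.75;-0.04 -0.2 0 0 0.75;-0.04 -0.2 0 0 0.75;-0.04 -0.2 0 0 0.75"
}}

```text
time: 34.02
tool_pos: [0.4324, -0.0893, 0.3072]
orientation: [-179.3, -1.2, 90.0]
contact_force: [0.4, 1.0, -0.2]
opening: 0.0644
gripper_force: 0.0
```

```bash
python3 sg.py t; python3 hasp.py; python3 lid.py
python3 - <<'E'
import cv2
cv2.imwrite('pics/u.png',cv2.hconcat([cv2.resize(cv2.imread('pics/tscene.png')[120:330,180:460],(533,400)),cv2.resize(cv2.imread('pics/ttop.png')[140:260,205:285],(266,400))]))
E
```

```text
(np.float64(0.4323659630509319), np.float64(-0.08934962029263997), np.float64(0.30716350177407337), np.float64(89.9574740484363)) [-179.293621     -1.19527537   89.95747405] 0.0644178994318063
top rail 160 [[621.0, -233.0, 133.0], [627.0, -197.0, 144.0], [634.0, 38.0, 150.0]]
scene rail 991 [[612.0, -223.0, 127.0], [637.0, -91.0, 149.0], [653.0, 23.0, 157.0]]
scene 155
[[-35, 15, 100, 398, 245], [-26, -11, 100, 390, 248], [-78, 9, 101, 392, 233], [-34, 9, 101, 396, 245], [-54, -7, 101, 389, 240], [-67, 3, 102, 391, 236], [-75, -1, 102, 389, 234], [-37, 6, 102, 395, 244], [-72, -20, 103, 383, 235], [-28, -11, 103, 390, 247], [-77, -1, 103, 389, 233], [-56, -10, 104, 388, 239], [-69, 0, 104, 390, 235], [-24, 14, 105, 399, 247], [-68, 5, 105, 392, 235], [-68, 8, 105, 393, 235], [-65, -10, 106, 387, 236], [-48, -18, 106, 386, 241], [-45, 1, 108, 393, 241], [-43, 3, 110, 394, 241]]
34.175 [ 0.43439865 -0.08918211  0.30654196] [0.29155788 0.09680655 0.65095042]
lid angle 0.0007819801841639377 1425 [-0.08099708 -0.11989251  0.08925069] [ 0.07581547 -0.03001822  0.1048489 ]
34.225 [ 0.43431896 -0.08912275  0.30637079] [-179.2283167    -1.20683636   90.04581128] [ 0.79315652  0.25970979 -0.30653761]
```

View pics/u.png

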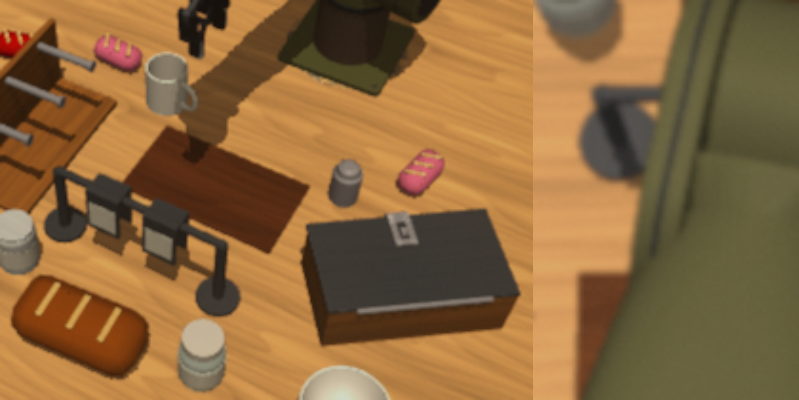

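Both signs hang level on the rail at (107,205) and (165,230). The lid is shut, the hasp lies over the catch at (403,228), all the pegs are empty, and the arm is clear.

```bash
python3 -c "
from bench import ctrl
print(ctrl.close_job())"
```

```text
the job is handed in; nothing more can be done
None
```

The job is handed in, but its verdict was not shown: by the last camera check, the lid was shut over both rolls with the hasp flat over the catch, and both signs hung level on the rail.

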